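Hold the tea strainer over the dotted mug, ready for pouring

ROBOT

A 6-joint arm with a two-finger parallel gripper is mounted at the origin on a cart in front of the work surface, level with it; the furniture and walls round the work are solid. World frame = base frame: x ahead of the robot, y to its left, z up, the work surface at z = 0. Lengths are in m, angles in rad, forces in N, time in s.
With the tool pointing down it reaches from about 0.375 to 0.9 m from the base axis. Payload 3.1 kg.
Tool frame: the origin (TCP) lies between the finger pads; the fingertips stand 11 mm ahead of it and the grasp point (between the pads) lies 8 mm behind it; z points along the fingers, y is the line along which they close (so a half turn about z gives the same grasp; the last joint's range is limited). The gripper opens to 87 mm and grips with 3 to 60 N. Pads are 19 mm wide; open, the fingers measure 117 mm over their backs; the gripper's body (75 mm by 190 mm) begins 51 mm behind the grasp point.
Start: joints at [0.982, 0.527, 1.433, -0, 1.181, -0.178], TCP at [0.25, 0.573, 0.234] pointing down, gripper open.
Joint ranges: [-3.08, 3.08], [-0.75, 2.2], [0.22, 2.44], [-1.43, 4.57], [0, 2.65], [-2.85, 2.85]. Speed limits (rad/s): [2.79, 2.79, 3.14, 3.14, 3.14, 3.14].

INTERFACE

Orientations are given as a unit quaternion [x, y, z, w].
In Python, from rig import get_obs, camera, hand_in gives the robot as it stands.
- The arm moves only by the shell command python3 -m pendant 'ROWS' [FORCE]. ROWS is JSON, a list that holds one entry, the list of rows, each a list of 7 numbers: the shift along the tool's x, y, z in m, then the turn, a rotation vector about the tool's x, y, z in degrees, then the opening, from 0 (shut) to 1 (fully open). In form: [[[x, y, z, ax, ay, az, fingers], ...]]. A call has exactly 5 rows; each row shifts and turns the commanded pose from where the row before left it, along the tool's axes as they then stand; what a row does not reach is not made up. A row lasts 1/8 s, in which the tool goes at most 62.5 mm and 10.7 degrees, less where a joint would pass 70% of its speed; a pose out of reach is approached as far as the arm can. A call with a gripper value outside its range is refused whole. The fingers move at their own pace and stop on an object; FORCE is the grip in N (left out, the last holds). Time passes only in rows, so rows that do not move let the fingers close, or fill a call up. It gives the time, the measured TCP pose, the force, the opening and the grip force at its end, in the units of the state.
- get_obs(): the state, without advancing time (a new reading comes with each control period).
- camera(name): name is "side" or "top"; returns a dict with "img" (480x640x3 uint8, red, green, blue), "intrinsics" (3x3 intrinsics, pixels), "R" (3x3) and "t" (3): a world point X has camera coordinates R X + t. Camera axes: x right, y down, z forward; pixel columns grow to the right and rows downward; lengths in m; the calibration is good to about 2 mm. A picture is of the moment at which its call begins. There is no depth.
- hand_in(): hands the job in; it is judged then, once.
The state is a dict: "time": time; "q": joint angles; "joint_velocities": joint speeds; "joint_torque": joint torques, N m; "position": TCP position; "tool_rot": TCP orientation; "ft_force": force on the tool from outside, world axes, zero at the start; "moment": the same for the moment, N m; "grip_width": finger opening in m; "grip_force": force on a finger pad.
Only numpy, scipy, OpenCV 4.12 (cv2) and the standard library are available. Lean on these libraries where they do the work, as an engineer would, in place of code of your own. Each camera call takes 0.05 s, during which the arm holds its last target. There are 200 camera calls.

TASK

I am about to pour tea: lift the strainer out of its blue drip bowl, carry it over the jars and bottle without knocking anything, and hold it level and centred over the dotted mug's mouth, the basket a finger's breadth (about 15 mm) above the rim. Keep its handle on the side opposite the mug's handle, so that I can take hold of the mug, and let neither strainer nor hand touch the mug; the drip bowl and everything else stay standing where they are. The strainer is smaller than the mouth and would fall in, so finish while still holding it there, steady in the air.

Things in the scene. Friction and masses are not known exactly. Their poses are not given: they have to be found in the camera images.
- strainer: Tea strainer, about 60 g: see-through steel mesh basket 60 mm wide, 30 deep, rim 73 mm wide (top at z = 33). Origin: centre of the basket's underside, z up. Handle along -x, rising at 25 degrees: then a wooden bar 13 mm wide (y), 12 thick, from x -54, z 39 to x -118, z 69. Starts level in the drip bowl, rim resting on its rim, origin 10 mm above the worktop, 3 mm play; lifts straight out.
- strainer_grip (a point): Middle of the strainer's wooden bar, on its centre line (x -86, y 0, z 54 mm in the strainer's frame, axes parallel to it); 64 mm above the worktop at the start. The bar is free on both sides and below; take it from above with the fingers closing along the strainer's y, across its 13 mm width.
- drip_bowl: Small loose blue ceramic drip bowl, 73 mm across the rim, 38 mm high, about 160 g, standing on the worktop at the left. Origin: centre of its underside, z up.
- dotted_mug: White mug with blue-grey dots, loose, upright: 92 mm across, rim 93 mm above the worktop, mouth about 80 mm wide inside. Handle along its -y, reaching 64 mm from the origin. Origin: on the worktop; the cup's axis is at x -1, y +17.5 mm from it. It stands nearer to or farther from the robot, swapping places with the plain mug.
- dotted_mug_mouth (a point): Centre of the dotted mug's mouth, in the plane of its rim (93 mm above the worktop). This point's axes are parallel to the mug's.
- white_mug: Plain cream-white mug without dots, 88 mm across, 95 mm high, same origin and handle layout as the dotted one (handle along its -y). Leave it alone.
- dropper_bottle: Small amber dropper bottle with a black top, 34 mm across, 102 mm high, loose, standing between the drip bowl and the mugs. Origin: centre of its underside. Leave it standing.
- jar_green: Glass spice jar with black cap and green label, 44 mm across, 105 mm high, loose, one of three in a row that swap places. Origin: centre of its underside. Leave it standing.
- jar_gold: Glass spice jar with gold cap, 42 mm across, 96 mm high, loose, in the same row. Origin: centre of its underside. Leave it standing.
- jar_red: Glass spice jar with black cap and red and white label, 41 mm across, 105 mm high, loose, in the same row. Origin: centre of its underside. Leave it standing.
Things that resemble listed ones, but are neither listed nor needed, are in the scene too. What is shaped like the dropper_bottle but purple is not meant.

How it is judged:
By the outcome, as a careful person would: the job done as asked, in the order asked, and still so for the second after the job is handed in, while the arm keeps its last pose, push and grip.
It also fails if it takes over 35 s, if anything falls off the work surface, if the arm or the gripper's body presses on something with over 40 N, if the wrist force passes 120 N, or if a joint passes its speed limit or range.

## Working session

There is one attempt and no reset: what is moved stays moved. The work goes in short steps, Python scripts to look and compute and a shell command to move; the robot and the scene stay as the last step left them, time stands still between calls to the robot, and variables do not carry over. Pictures are saved under pics/ and viewed, at most 10 in all, crops included, and the job is handed in when it is done.

```bash
mkdir -p pics; python3 - <<'E'
from rig import get_obs,camera
import cv2,numpy as np
o=get_obs();print(o['time'],o['position'],o['tool_rot'],o['grip_width'])
for n in('side','top'):
    c=camera(n);cv2.imwrite(f'pics/{n}0.png',c['img'][:,:,::-1]);np.savez(f'pics/{n}0.npz',**c)
    print(n,np.array(c['intrinsics']).round(1).tolist(),(-np.array(c['R']).T@c['t']).round(3),np.array(c['R']).round(3).tolist())
E
```

```text
0.0 [0.24915749 0.5724046  0.23257454] [ 2.03945280e-01  9.78981688e-01 -1.00991826e-03 -3.95466074e-04] 0.08697641718738507
side [[592.9, 0.0, 316.6], [0.0, 592.9, 249.7], [0.0, 0.0, 1.0]] [0.643 1.04  0.462] [[-0.997, 0.079, -0.004], [0.036, 0.416, -0.909], [-0.07, -0.906, -0.417]]
top [[465.6, 0.0, 317.1], [0.0, 465.6, 235.8], [0.0, 0.0, 1.0]] [0.485 0.251 0.949] [[-0.011, -1.0, 0.01], [-0.995, 0.01, -0.099], [0.099, -0.011, -0.995]]
```

View pics/top0.png

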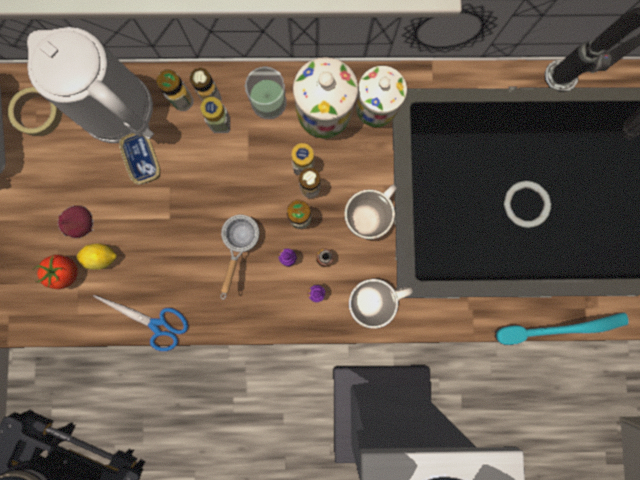

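View pics/side0.png

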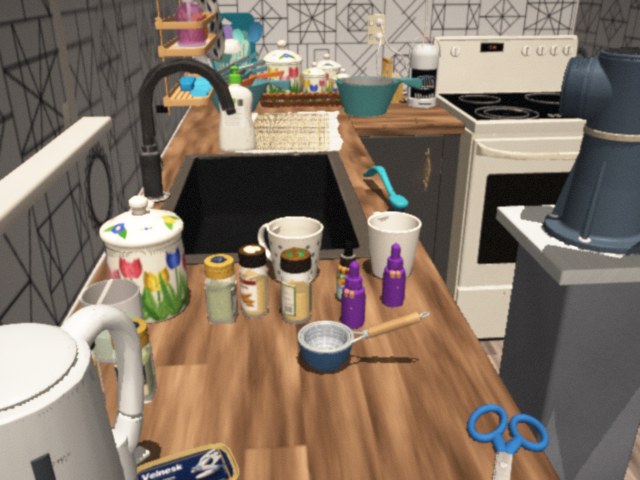

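```bash
python3 - <<'E'
import cv2,numpy as np
t=cv2.imread('pics/top0.png');s=cv2.imread('pics/side0.png')
f=lambda i,x,y,w,h,k:cv2.resize(i[y:y+h,x:x+w],None,fx=k,fy=k,interpolation=cv2.INTER_CUBIC)
a=f(t,337,180,80,60,5);b=f(t,205,208,80,60+40,5)[:,:]
c=f(s,235,205,200,150,2)
im=np.zeros((600,800,3),np.uint8);im[:300,:400]=a;im[:500,400:]=b;im[300:,:400]=c
cv2.imwrite('pics/crop0.png',im)
E
```

```text
(no output)
```

View pics/crop0.png

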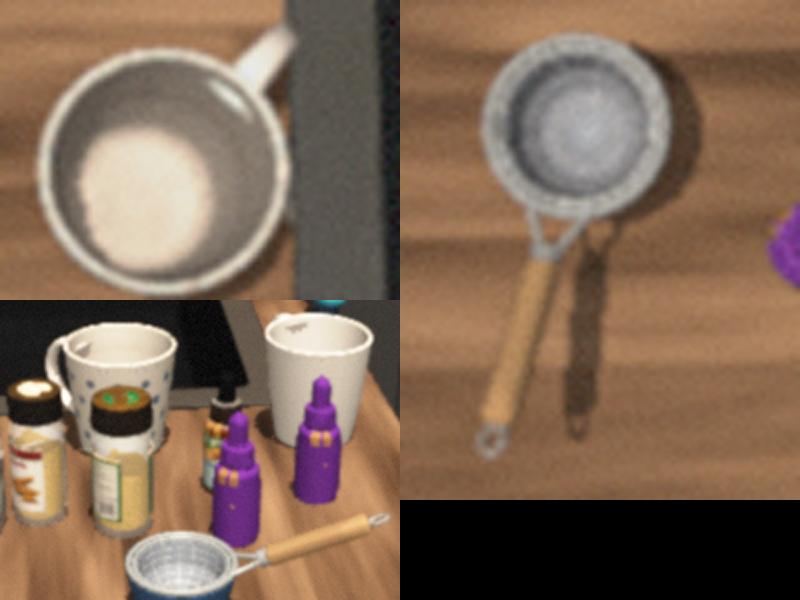

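The dotted mug is the far one: its side view at (292,248) shows dots, and in the top view its rim centre is (369.8,213.9) with the handle up-right at (393,189). The plain mug is at top (374,303). The strainer rim centre is top (240.3,233.3), and its bar runs (233.6,260.4)→(224,293). The amber dropper is at top (326,257); the purple ones at (288,257) and (317,293) are decoys.

```bash
cat >h.py <<'E'
import numpy as np
from scipy.spatial.transform import Rotation as Ro
def ray(c,p,z):
    K,R,t=[np.array(c[k]) for k in('intrinsics','R','t')]
    o=-R.T@t; d=R.T@np.linalg.solve(K,[p[0],p[1],1]); return o+d*(z-o[2])/d[2]
def proj(c,X):
    K,R,t=[np.array(c[k]) for k in('intrinsics','R','t')]
    p=K@(R@np.array(X)+t); return p[:2]/p[2]
E
python3 - <<'E'
from h import *
np.set_printoptions(precision=4,suppress=True)
t=np.load('pics/top0.npz');s=np.load('pics/side0.npz')
m=ray(t,(369.8,213.9),.093);print('mug',m,[ray(t,p,.093) for p in((344.6,214),(395,214),(370,189.4),(370,238.4))])
print('mug side',ray(s,((292+0)/1,240),.093))
h=ray(t,(393,189),.08);print('mug handle dir',np.degrees(np.arctan2(*(h-m)[[1,0]])))
r=ray(t,(240.3,233.3),.043);print('strainer',r,ray(t,(221.6,233),.043)-ray(t,(259,233),.043))
b0=ray(t,(233.6,260.4),.055);b1=ray(t,(224,293),.085)
d=b1-b0;yaw=np.arctan2(-d[1],-d[0]);d2=(b0+b1)/2-r
print('bar',b0,b1,np.degrees(yaw),'dist',np.hypot(*d2[:2]),np.degrees(np.arctan2(-d2[1],-d2[0])))
print('grip', r[:2]-.086*np.array([np.cos(yaw),np.sin(yaw)]))
for n,p,z in(('drop',(326,250+6),.102),('green',(298,209),.105),('white',(311,177),.105),('gold',(302,153),.096),('purp1',(288,257),.1),('purp2',(317,293),.1),('wmug',(374,303),.095)):print(n,ray(t,p,z))
# side-view checks
for n,p in(('rim',r),('mug',m),('b0',b0),('b1',b1)):print(n,proj(s,p))
print(Ro.from_quat([.20394528,.978981688,-.00100991826,-.000395]).as_matrix())
E
```

```text
mug [0.6096 0.1429 0.093 ] [array([0.6098, 0.1897, 0.093 ]), array([0.6089, 0.0959, 0.093 ]), array([0.6558, 0.1415, 0.093 ]), array([0.5638, 0.1435, 0.093 ])]
mug side [0.6161 0.2    0.093 ]
mug handle dir -43.567061976902586
strainer [0.581  0.3907 0.043 ] [0.0007 0.0729 0.    ]
bar [0.5276 0.4014 0.055 ] [0.4664 0.4136 0.085 ] -11.247739144659377 dist 0.08563524231048966 -11.298170511509982
grip [0.4967 0.4075]
drop [0.5316 0.2256 0.102 ]
green [0.6181 0.2758 0.105 ]
white [0.6776 0.2514 0.105 ]
gold [0.7255 0.2679 0.096 ]
purp1 [0.5306 0.2948 0.1   ]
purp2 [0.4649 0.2427 0.1   ]
wmug [0.4455 0.1391 0.095 ]
rim [325.963  333.4422]
mug [294.5255 225.8388]
b0 [368.4206 328.0641]
b1 [419.5119 310.4587]
[[-0.9168  0.3993 -0.0012]
 [ 0.3993  0.9168 -0.0018]
 [ 0.0004 -0.0021 -1.    ]]
```

```bash
python3 -m pendant '[[[-0.0366,-0.0066,0.008,0,0,0,0.5],[-0.0366,-0.0066,0.008,0,0,0,0.5],[-0.0366,-0.0066,0.008,0,0,0,0.5],[-0.0366,-0.0066,0.008,0,0,0,0.5],[-0.0366,-0.0066,0.008,0,0,0,0.5]]]' 10
python3 -m pendant '[[[-0.0366,-0.0066,0.008,0,0,0,0.5],[-0.0366,-0.0066,0.008,0,0,0,0.5],[-0.0366,-0.0066,0.008,0,0,0,0.5],[0,0,0,0,0,-6.1,0.5],[0,0,0,0,0,-6.1,0.5]]]'
cat >>h.py <<'E'
def need(P,ydeg):
    "tool-axes shift to reach P with tool y at ydeg; shift is in present axes, yaw in tool z degrees; level error too"
    from rig import get_obs
    o=get_obs();R=Ro.from_quat(o['tool_rot']);p=np.array(o['position'])
    y=np.radians(ydeg);Rt=Ro.from_matrix(np.array([[-np.sin(y),np.cos(y),0],[np.cos(y),np.sin(y),0],[0,0,-1]]))
    print('t',o['time'],'pos',p.round(4),'shift',R.inv().apply(np.array(P)-p).round(4),'turn',np.degrees((R.inv()*Rt).as_rotvec()).round(2),'w',o['grip_width'],'gf',o['grip_force'])
E
python3 -c "
from h import *
need([.4967,.4075,.056],78.75)"
```

```text
time: 0.72
position: [0.4048, 0.4687, 0.1928]
tool_rot: [0.204, 0.979, -0.0, -0.0]
ft_force: [0.6, 0.0, 0.1]
grip_width: 0.0471
grip_force: 0.0
time: 1.35
position: [0.4971, 0.4068, 0.1686]
tool_rot: [0.098, 0.995, -0.0, -0.001]
ft_force: [0.6, -0.0, -0.5]
grip_width: 0.0436
grip_force: 0.0
t 1.35 pos [0.4971 0.4068 0.1686] shift [0.0004 0.0007 0.1126] turn [-0.06 -0.08  0.03] w 0.04360151615946319 gf 0.0
```

```bash
python3 -m pendant '[[[0,0.0007,0.025,0,0,0,0.5],[0.0004,0,0.025,0,0,0,0.5],[0,0,0.025,0,0,0,0.5],[0,0,0.025,0,0,0,0.5],[0,0,0.012,0,0,0,0.4]]]'
python3 - <<'E'
from h import *
from rig import camera
import cv2
need([.4967,.4075,.056],78.75)
a=camera('top')['img'][:,:,::-1];b=camera('side')['img'][:,:,::-1]
im=np.hstack([cv2.resize(a[190:340,170:270],None,fx=4,fy=4),cv2.resize(b[240:390,280:480],None,fx=2,fy=2).repeat(1,0)[:600] if 0 else cv2.copyMakeBorder(cv2.resize(b[250:400,290:490],None,fx=2,fy=2),0,300,0,0,0)])
cv2.imwrite('pics/g1.png',im)
E
```

```text
time: 1.98
position: [0.4955, 0.4078, 0.0556]
tool_rot: [0.099, 0.995, -0.001, -0.001]
ft_force: [0.5, -0.6, -0.6]
grip_width: 0.039
grip_force: 0.0
t 1.975 pos [0.4955 0.4078 0.0556] shift [-0.0012 -0.0001 -0.0004] turn [-0.13 -0.15 -0.09] w 0.038996842494524515 gf 0.0
```

View pics/g1.png

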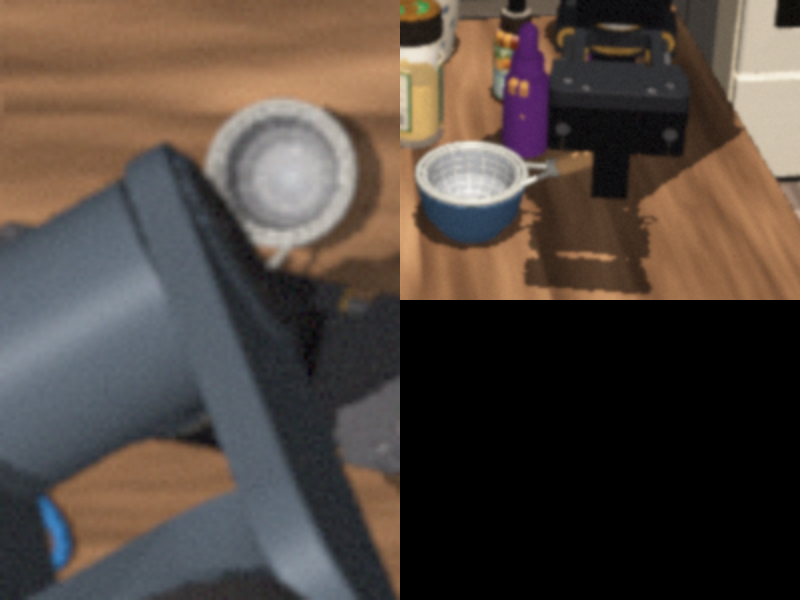

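The strainer is undisturbed in the bowl, with the near finger at the middle of the bar (side crop (610,170)). Closing now.

```bash
python3 -m pendant '[[[0,0,0,0,0,0,0.1],[0,0,0,0,0,0,0.05],[0,0,0,0,0,0,0],[0,0,0,0,0,0,0],[0,0,0,0,0,0,0]]]' 40
python3 -m pendant '[[[0,0,-0.004,0,0,0,0],[0,0,-0.006,0,0,0,0],[0,0,-0.01,0,0,0,0],[0,0,-0.01,0,0,0,0],[0,0,-0.01,0,0,0,0]]]'
python3 - <<'E'
from h import *
from rig import camera
import cv2
need([.5477,.2026,.230],46)
a=camera('top')['img'][:,:,::-1];b=camera('side')['img'][:,:,::-1]
im=np.hstack([cv2.resize(a[190:340,170:270],None,fx=4,fy=4)[:300],cv2.resize(b[240:390,280:480],None,fx=2,fy=2)])
cv2.imwrite('pics/g2.png',im)
E
```

```text
time: 2.7
position: [0.4969, 0.4088, 0.0582]
tool_rot: [0.099, 0.995, 0.0, 0.0]
ft_force: [-1.1, 0.9, 3.3]
grip_width: 0.0127
grip_force: 40.0
time: 3.32
position: [0.4968, 0.4085, 0.0985]
tool_rot: [0.099, 0.995, 0.0, 0.0]
ft_force: [-0.5, -1.1, 0.2]
grip_width: 0.0127
grip_force: 40.0
t 3.325 pos [0.4968 0.4085 0.0985] shift [-0.0904 -0.1918 -0.1315] turn [2.000e-02 2.000e-02 3.266e+01] w 0.012680708768448706 gf 39.99978859908879
```

View pics/g2.png

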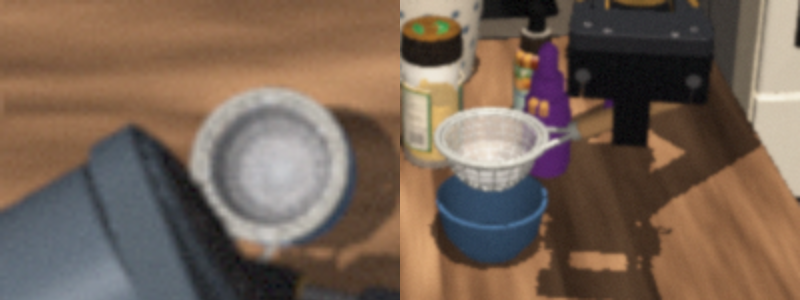

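The strainer lifted cleanly (side crop rim (493,135)) and the bowl stayed put (493,215). Next I raise it, carry it and turn it.

```bash
python3 -m pendant '[[[0,0,-0.02,0,0,0,0],[0,0,-0.03,0,0,0,0],[0,0,-0.03,0,0,0,0],[0,0,-0.03,0,0,0,0],[0,0,-0.021,0,0,0,0]]]'
python3 -m pendant '[[[-0.006,-0.014,0,0,0,0,0],[-0.012,-0.025,0,0,0,0,0],[-0.012,-0.025,0,0,0,0,0],[-0.012,-0.025,0,0,0,0,0],[-0.012,-0.025,0,0,0,0,0]]]'
python3 -m pendant '[[[-0.012,-0.025,0,0,0,0,0],[-0.012,-0.025,0,0,0,0,0],[-0.009,-0.02,0,0,0,0,0],[-0.003,-0.008,0,0,0,0,0],[0,0,0,0,0,3,0]]]'
python3 -m pendant '[[[0,0,0,0,0,7,0],[0,0,0,0,0,8,0],[0,0,0,0,0,8,0],[0,0,0,0,0,4.5,0],[0,0,0,0,0,2.2,0]]]'
python3 -m pendant '[[[0,0,0,0,0,0,0],[0,0,0,0,0,0,0],[0,0,0,0,0,0,0],[0,0,0,0,0,0,0],[0,0,0,0,0,0,0]]]'
python3 - <<'E'
from h import *
from rig import camera
import cv2
need([.5477,.2026,.154],46)
A=camera('top');B=camera('side');np.savez('pics/top3.npz',**A);np.savez('pics/side3.npz',**B)
a=A['img'][:,:,::-1];b=B['img'][:,:,::-1]
im=np.hstack([cv2.resize(a[150:270,300:420],(400,400)),cv2.resize(b[120:320,200:400],(400,400))])
cv2.imwrite('pics/g3.png',im)
E
```

```text
time: 4.05
position: [0.4968, 0.4085, 0.23]
tool_rot: [0.099, 0.995, 0.0, 0.001]
ft_force: [-0.8, 0.4, 0.4]
grip_width: 0.0129
grip_force: 40.0
time: 4.68
position: [0.5264, 0.2838, 0.2268]
tool_rot: [0.099, 0.995, -0.001, -0.001]
ft_force: [-0.3, -0.0, -0.5]
grip_width: 0.0123
grip_force: 40.0
time: 5.3
position: [0.5465, 0.2013, 0.2275]
tool_rot: [0.126, 0.992, -0.0, -0.001]
ft_force: [0.5, -0.1, -0.6]
grip_width: 0.0128
grip_force: 40.0
time: 5.92
position: [0.5463, 0.2025, 0.2276]
tool_rot: [0.375, 0.927, -0.0, -0.001]
ft_force: [-0.3, 0.3, -0.1]
grip_width: 0.0123
grip_force: 40.0
time: 6.55
position: [0.5472, 0.2024, 0.2286]
tool_rot: [0.375, 0.927, 0.0, 0.0]
ft_force: [-0.2, 0.4, -1.2]
grip_width: 0.0126
grip_force: 40.0
t 6.55 pos [0.5472 0.2024 0.2286] shift [-0.0003  0.0005  0.0746] turn [ 0.    0.   -0.04] w 0.01264742649327766 gf 39.9996393173933
```

View pics/g3.png

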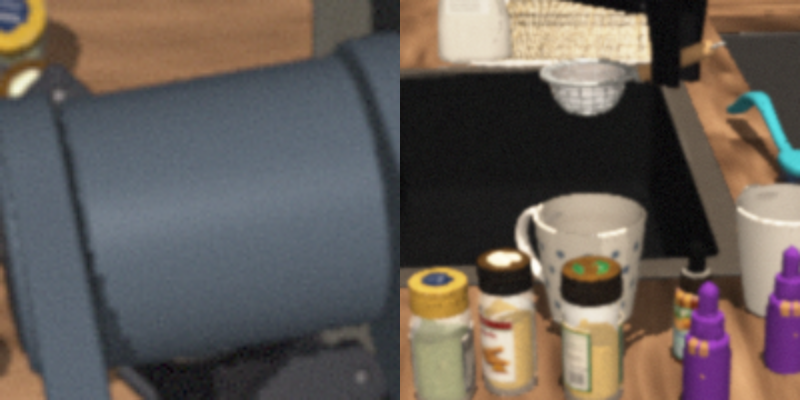

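The strainer hangs level above the dotted mug (side crop rim (588,72), mug rim (590,215)), and everything else is still standing. The arm hides the top view, so I'll check the alignment numerically in the side view.

```bash
python3 - <<'E'
from h import *
import cv2
B=np.load('pics/side3.npz');img=B['img'][:,:,::-1]
th=np.linspace(0,2*np.pi,120)
C=np.array([.5472+.086*np.cos(np.radians(-44)),.2024+.086*np.sin(np.radians(-44))]);print('C',C)
def circ(c,z,r):return np.array([proj(B,[c[0]+r*np.cos(a),c[1]+r*np.sin(a),z]) for a in th])
k=5;x0,y0=255,140
v=cv2.resize(img[y0:y0+115,x0:x0+80],None,fx=k,fy=k,interpolation=cv2.INTER_CUBIC);raw=v.copy()
for P,col in((circ(C,.2134,.0365),(0,0,255)),(circ(C,.1804,.018),(0,255,0)),(circ((.6096,.1429),.093,.046),(0,0,255))):
    cv2.polylines(v,[np.int32((P-[x0-.5,y0-.5])*k)],True,col,1); print(P.min(0).round(1),P.max(0).round(1))
cv2.imwrite('pics/g4.png',np.hstack([raw,v]))
E
```

```text
C [0.60906322 0.14265938]
[269.7 147.8] [316.9 160.5]
[282.3 171. ] [305.2 177.9]
[266.3 215.6] [322.6 237. ]
```

View pics/g4.png

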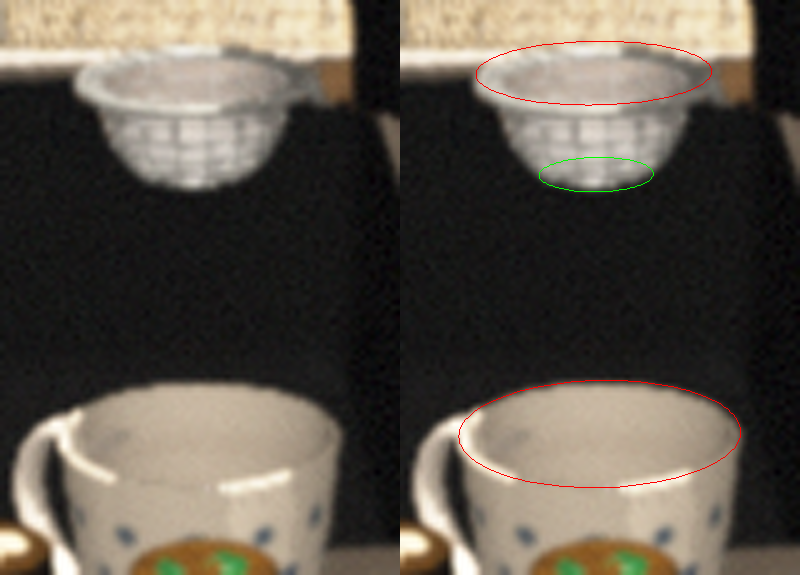

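The mug outline agrees with my estimate. The strainer rim's left end looks 1–2 px low, which could be a slight droop. I'll lower it until it's all against the dark sink and measure.

```bash
python3 -m pendant '[[[0,0,0.005,0,0,0,0],[0,0,0.01,0,0,0,0],[0,0,0.01,0,0,0,0],[0,0,0.005,0,0,0,0],[0,0,0,0,0,0,0]]]'
python3 - <<'E'
from h import *
from rig import camera,get_obs
import cv2
o=get_obs();p=o['position'];print(p)
B=camera('side');np.savez('pics/side5.npz',**B);img=B['img'][:,:,::-1]
th=np.linspace(0,2*np.pi,120)
def circ(c,z,r,B=B):return np.array([proj(B,[c[0]+r*np.cos(a),c[1]+r*np.sin(a),z]) for a in th])
C=p[:2]+.086*np.array([np.cos(np.radians(-44)),np.sin(np.radians(-44))]);z=p[2]-.0582+.043
k=8
def show(img,x0,y0,P):
    v=cv2.resize(img[y0:y0+36,x0:x0+80],None,fx=k,fy=k,interpolation=cv2.INTER_CUBIC)
    cv2.polylines(v,[np.int32((P-[x0-.5,y0-.5])*k)],True,(0,0,255),1);return v
B0=np.load('pics/side0.npz')
P=circ(C,z,.0365);P0=circ((.581,.3907),.043,.0365,B0);print(P.min(0),P.max(0))
a=show(img,255,155,P);b=show(B0['img'][:,:,::-1],288,315,P0)
cv2.imwrite('pics/g5.png',np.vstack([a,b]))
E
```

```text
time: 7.28
position: [0.5468, 0.2024, 0.1978]
tool_rot: [0.375, 0.927, -0.0, -0.001]
ft_force: [1.1, 0.5, -0.6]
grip_width: 0.0126
grip_force: 40.0
[0.54677565 0.20240993 0.19777155]
[270.72490888 166.31910057] [317.21373843 180.25373515]
```

View pics/g5.png

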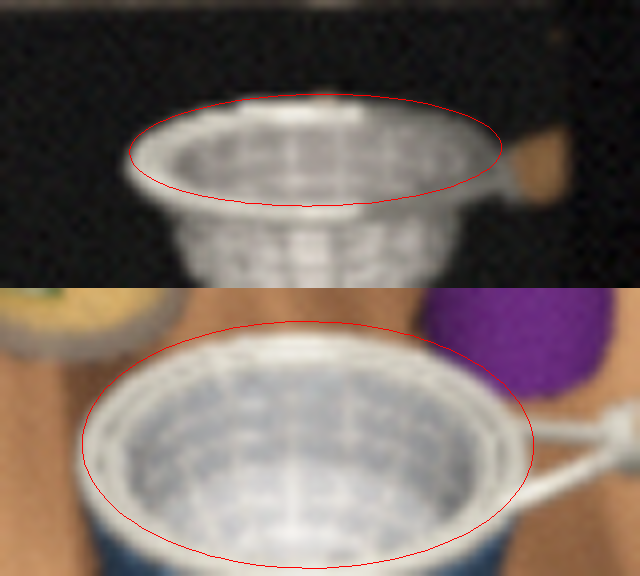

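```bash
python3 - <<'E'
from h import *
import cv2
from scipy.optimize import least_squares
B=np.load('pics/side5.npz');g=cv2.cvtColor(B['img'],cv2.COLOR_RGB2GRAY).astype(float)
k=8;x0,y0=255,155
G=cv2.resize(g[y0:y0+36,x0:x0+80],None,fx=k,fy=k,interpolation=cv2.INTER_CUBIC)
up=[]
for x in range(140,500,12):
    c=G[60:230,x]; i=np.argmax(c>65); up.append((x,60+i))
le=[(int(np.argmax(G[y,60:300]>75))+60,y) for y in range(140,200,8)]
print(up,le)
low=[(150,198),(200,213),(250,218),(310,219),(360,214),(420,203),(470,190)]
r=.0365
def res(p,pts):
    # circle centre p[:3], tilts p[3:5]: drop per metre along handle-away dir and sideways
    a=np.radians(-44);ex=np.array([np.cos(a),np.sin(a),-np.tan(p[3])]);ex/=np.linalg.norm(ex)
    ey=np.array([-np.sin(a),np.cos(a),-np.tan(p[4])]);ey-=ex*(ex@ey);ey/=np.linalg.norm(ey)
    th=np.linspace(0,2*np.pi,360)
    P=np.array([proj(B,p[:3]+r*(np.cos(t)*ex+np.sin(t)*ey)) for t in th])
    q=(pts+.5)/k-.5+[x0,y0]
    return np.abs(q[:,None]-P[None]).__pow__(2).sum(2).min(1)**.5
C=[.6087,.1427,.1826,0,0]
for nm,pts in(('up+left',up+le),('all',up+le+low)):
    for lock in (False,True):
        pts_=np.array(pts,float)
        w=np.array([.003,.003,.003,.15,.001 if lock else .15]) # priors
        f=least_squares(lambda p:np.r_[res(p,pts_)/.4,(p-C)/w],C,x_scale=[.01,.01,.01,.1,.1],diff_step=1e-4)
        print(nm,lock,f.x[:3].round(4),np.degrees(f.x[3:]).round(1),'rms',np.sqrt((res(f.x,pts_)**2).mean()).round(2))
E
```

```text
[(140, np.int64(134)), (152, np.int64(128)), (164, np.int64(122)), (176, np.int64(115)), (188, np.int64(112)), (200, np.int64(107)), (212, np.int64(105)), (224, np.int64(105)), (236, np.int64(100)), (248, np.int64(96)), (260, np.int64(96)), (272, np.int64(97)), (284, np.int64(96)), (296, np.int64(96)), (308, np.int64(95)), (320, np.int64(92)), (332, np.int64(92)), (344, np.int64(97)), (356, np.int64(98)), (368, np.int64(100)), (380, np.int64(102)), (392, np.int64(103)), (404, np.int64(106)), (416, np.int64(109)), (428, np.int64(111)), (440, np.int64(113)), (452, np.int64(119)), (464, np.int64(122)), (476, np.int64(130)), (488, np.int64(140))] [(136, 140), (130, 148), (126, 156), (124, 164), (125, 172), (129, 180), (136, 188), (144, 196)]
up+left False [0.6097 0.1439 0.1803] [-3.2  2.5] rms 0.2
up+left True [0.6098 0.1454 0.182 ] [-1.6  0.1] rms 0.44
all False [0.6102 0.1425 0.1808] [-1.4  1.7] rms 0.28
all True [0.6101 0.1474 0.1825] [-1.7  0.1] rms 0.47
```

The tilt is under about 2°, within what the camera can resolve, and the centre agrees within 1.5 mm. Lowering to the final height.

```bash
python3 -m pendant '[[[0,0,0.008,0,0,0,0],[0,0,0.01,0,0,0,0],[0,0,0.01,0,0,0,0],[0,0,0.008,0,0,0,0],[0,0,0.004,0,0,0,0]]]'
python3 -m pendant '[[[0,0,0,0,0,0,0],[0,0,0,0,0,0,0],[0,0,0,0,0,0,0],[0,0,0,0,0,0,0],[0,0,0,0,0,0,0]]]'
python3 - <<'E'
from h import *
from rig import camera
import cv2
need([.547,.2025,.157],46)
b=camera('side')['img'][:,:,::-1];cv2.imwrite('pics/g6.png',cv2.resize(b[170:370,220:460],None,fx=3,fy=3,interpolation=cv2.INTER_CUBIC))
E
```

```text
time: 7.95
position: [0.5468, 0.2024, 0.1577]
tool_rot: [0.375, 0.927, -0.0, -0.0]
ft_force: [-0.2, -1.1, -0.1]
grip_width: 0.0125
grip_force: 40.0
time: 8.57
position: [0.5472, 0.2025, 0.1587]
tool_rot: [0.375, 0.927, 0.0, 0.0]
ft_force: [-0.4, 0.6, -0.5]
grip_width: 0.0129
grip_force: 40.0
t 8.575 pos [0.5472 0.2025 0.1587] shift [ 0.0001 -0.0001  0.0017] turn [ 0.01  0.01 -0.04] w 0.012921962333589915 gf 39.99977926723659
```

View pics/g6.png

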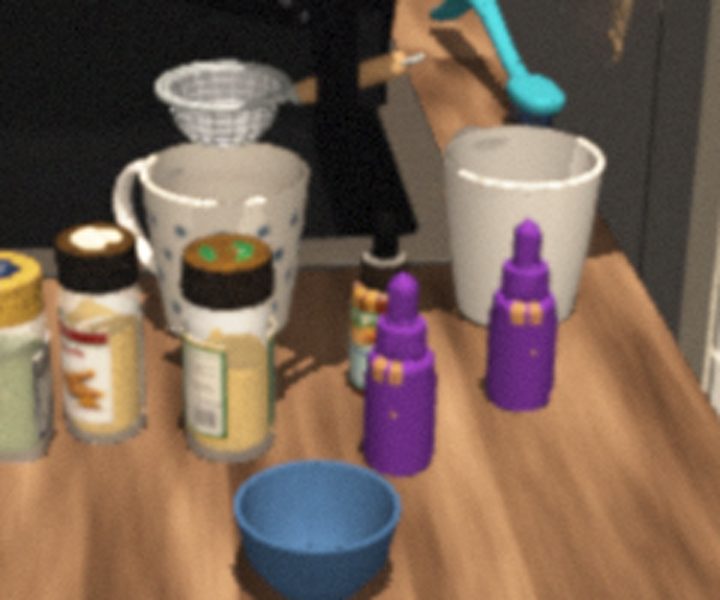

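Basket centred over the mug (crop x≈227 for both), bowl, bottle, jars and mugs all standing. One last 2 mm down, settle, and hand in.

```bash
python3 -m pendant '[[[0,0,0.001,0,0,0,0],[0,0,0.001,0,0,0,0],[0,0,0,0,0,0,0],[0,0,0,0,0,0,0],[0,0,0,0,0,0,0]]]'
python3 -m pendant '[[[0,0,0,0,0,0,0],[0,0,0,0,0,0,0],[0,0,0,0,0,0,0],[0,0,0,0,0,0,0],[0,0,0,0,0,0,0]]]' && python3 -c "
from rig import hand_in
print(hand_in())"
```

```text
time: 9.25
position: [0.5472, 0.2025, 0.1566]
tool_rot: [0.375, 0.927, 0.0, 0.0]
ft_force: [0.9, -0.4, -1.2]
grip_width: 0.0125
grip_force: 40.0
time: 9.88
position: [0.5471, 0.2025, 0.1566]
tool_rot: [0.375, 0.927, 0.0, 0.0]
ft_force: [-0.4, 0.0, -1.2]
grip_width: 0.0125
grip_force: 40.0
the job is handed in; nothing more can be done
None
```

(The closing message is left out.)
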